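Set the spray station's air pressure with a screwdriver

TASK

Take the flat screwdriver from the tool rack, let its blade find and drop into the slot of the adjuster sunk in the top of the air regulator, pressing only lightly, and turn it clockwise until the gauge needle points at the long bold mark, without running well past it. Then hang the screwdriver back in the hole it came from, upright, let go, and leave everything else on the bench as it is.

Things in the scene. Friction and masses are not known exactly. Their poses are not given: they have to be found in the camera images.
- screwdriver: Flat screwdriver, black round handle, 0.13 kg, hanging handle up in one of the rack's three holes, at any blade angle, with 5 mm of sideways play. Origin on its axis under the shoulder that rests on the rack board; z up along the handle, x along the blade's width. Above it: shoulder 29 mm across up to 6 mm, neck 20 mm across up to 26 mm, grip 26 mm across from 27 to 78 mm, end at 86 mm.
- blade_tip (a point): Middle of the blade's end edge, 70 mm below the screwdriver's origin, same axes. Between them a round shaft 8 mm across, then for the last 18 mm the flat blade, 12 mm wide (along x) and 2.4 mm thick (along y).
- rack: Wooden tool rack, fixed: a board 64 x 240 x 18 mm on end panels, its top 95 mm above the bench. Three holes 19 mm across at y = -85, 0 and 85 mm, 2 mm chamfers, one tool hanging in each. Origin on the bench under its middle, z up.
- unit: The spray station's air unit, bolted down: grey base, aluminium manifold bar (50 mm high) along its y, the regulator at the origin with a round ribbed bonnet, 41 mm across, top 125 mm above the bench, and a 63 mm gauge, face up, at y = -98 mm, rim 90 mm above the bench; between them a relief valve, 90 mm high. Origin on the bench under the regulator's axis, z up.
- bore_mouth (a point): Centre of the bore in the top of the regulator's bonnet, level with its rim; axes as the unit's. The bore is 17 mm across, its mouth countersunk to 25 mm at the rim over the first 4 mm; its floor, 8 mm down, is the flat brass head of the slotted adjuster.
- adjuster_head (a point): Middle of the adjuster's head, 8 mm below the rim; fixed axes as the unit's. A slot 4.4 mm wide and 4 mm deep runs right across it. At the start it lies within 50 degrees either side of the unit's x; its angle is not measured. The head takes 0.06 N m to turn, either way, stays where left, and does not rise or sink. The brass is soft: over 50 N from the driver on it or the housing spoils it.
- needle (a joint): Gauge needle, a 25 mm dark pointer: 0 at the first tick, grows clockwise seen from above. It follows the adjuster one to one: turning that clockwise seen from above raises it by the same angle. Starts at 0.95 to 1.3; the long bold mark is at 2.356 and lies towards the unit's +x from the gauge's middle. Ticks 0.39 apart; no stop before 4.7.
- file: Bystander: half-round file with a wooden handle, 80 mm above the board, in another hole of the rack. Origin under its shoulder.
- awl: Bystander: awl with a dark bulb handle, 60 mm above the board, in another hole of the rack. Origin under its shoulder.
- banding_wheel: Bystander: heavy turntable, 150 mm across, 69 mm high. Origin under its middle.
- vase: Bystander: white unfired bottle vase, 124 mm across, 212 mm high, on the turntable. Origin under its foot.
- double_vase: Bystander: white double-bellied vase, 92 mm across, 195 mm high. Origin under its foot.
- glaze_jar: Bystander: clear lidded jar, 72 mm across, 95 mm high. Origin under it.
- slip_tub: Bystander: white lidded tub, 90 mm across, 80 mm high. Origin under it.
- spray_gun: Bystander: spray gun standing on its metal cup, 88 mm across, 175 mm high. Origin under the cup.
- rib: Bystander: kidney-shaped wooden rib lying flat, 45 x 89 x 6 mm. Origin under its middle.
- beaker: Bystander: white cup, 72 mm across, 85 mm high. Origin under it.
Things that resemble listed ones, but are neither listed nor needed, are in the scene too. What is shaped like the screwdriver but green is not meant.

How it is judged (in metres and radians):
On the way, in this order (a step that is already met when the one before it is completed fails the run):
1. the blade has dropped into the slot: its end at least 10 mm below the bonnet's rim, within 4 mm of the bore's axis, the driver upright within 10 degrees (z of blade_tip in the frame of bore_mouth below -0.01 m and horizontal distance between blade_tip and bore_mouth below 0.004 m and angle between screwdriver's own z axis and vertical below 0.175 rad), for 0.1 s.
2. the needle points at the bold mark within 0.15 rad (value of joint needle between 2.206 and 2.506 rad), for 0.2 s.
At the end, for the whole second after the job is handed in: The needle points at the bold mark within 0.15 rad (9 degrees), and the screwdriver hangs again in the hole it came from, within 15 mm of where it hung, upright within 5 degrees, at rest and let go (all of step 2 and distance of screwdriver from where it was at the start of the episode below 0.015 m and angle between screwdriver's own z axis and vertical below 0.09 rad and linear speed of screwdriver below 0.02 m/s and contact force between screwdriver and the fingers below 0.1 N); the robot touches nothing.
It fails at once if the screwdriver pushed on the adjuster with more than 50 N (contact force between screwdriver and adjuster above 50 N).
It fails at once if the screwdriver pushed on the regulator's housing with more than 50 N (contact force between screwdriver and unit above 50 N).
It fails at once if the needle ran more than 0.4 rad (one tick) past the bold mark (value of joint needle above 2.756 rad).
It fails at once if a bystander was moved by more than 20 mm (distance of any of file, awl, banding_wheel, vase, double_vase, glaze_jar, slip_tub, spray_gun, rib, beaker from where it was at the start of the episode above 0.02 m).
It also fails if it takes over 72 s, if anything falls off the work surface, if the arm or the gripper's body presses on something with over 40 N, if the wrist force passes 120 N, or if a joint passes its speed limit or range.

ROBOT

A 6-joint arm with a two-finger parallel gripper is mounted at the origin on the work surface. World frame = base frame: x ahead of the robot, y to its left, z up, the work surface at z = 0. Lengths are in mm, angles in rad, forces in N, time in s.
With the tool pointing down it reaches from about 400 to 925 mm from the base axis. Payload 12.5 kg.
Tool frame: the origin (TCP) lies on the front face of the gripper's body, between the roots of the fingers; the fingertips stand 78 mm ahead of it and the grasp point (between the pads) lies 59 mm ahead of it (env.nose_length is the distance from the TCP to the fingertips, in mm); z points along the fingers, y is the line along which they close (so a half turn about z gives the same grasp; the last joint's range is limited). The gripper opens to 95 mm and grips with 3 to 60 N. Pads are 20 mm wide; open, the fingers measure 119 mm over their backs; the gripper's body (75 mm by 180 mm) begins 59 mm behind the grasp point.
Start: joints at [-1.4, 0.491, 1.559, -0, 1.092, -0.106], TCP at [170.821, -601.214, 292.261] pointing down, gripper open.
Joint ranges: [-3.1, 3.1], [-0.84, 2.19], [0.05, 2.79], [-1.13, 4.28], [0.06, 2.93], [-2.69, 2.69]. Speed limits (rad/s): [2.22, 2.22, 2.79, 3.14, 3.14, 3.14].

INTERFACE

Orientations are given as [roll, pitch, yaw] about the fixed x, y, z axes, in that order (R = Rz(yaw) Ry(pitch) Rx(roll)).
In Python, from cell import env gives the robot as it stands.
- The arm moves only by the tool jog_arm, never from a script. Its argument "motion" is a list of rows, each a list of 7 numbers: the turn, a rotation vector about the tool's x, y, z in degrees, then the shift along the tool's x, y, z in mm, then the finger opening in mm, from 0 to 95.1. In form: [[wx, wy, wz, x, y, z, hand], ...]. A call has 1 to 10 rows; each row shifts and turns the commanded pose from where the row before left it, along the tool's axes as they then stand; what a row does not reach is not made up. A row lasts 1/8 s, in which the tool goes at most 62.5 mm and 10.7 degrees, less where a joint would pass 70% of its speed; a pose out of reach is approached as far as the arm can. A call is refused whole if a number of a shift passes 62.5 or a number of a turn 10.7, either way. A call with a gripper value outside its range is refused whole. The fingers move at their own pace and stop on an object; the grip force is fixed at half the most. Time passes only in rows, so rows that do not move let the fingers close. It gives the time, the measured TCP pose, the force, the opening and the grip force at its end, in the units of the state.
- env.state(): the state, without advancing time (a new reading comes with each control period).
- env.read_camera(name): name is "scene" or "top" or "wrist"; returns a dict with "color" (384x512x3 uint8, red, green, blue), "z_map" (384x512 float32, mm along the optical axis (not along the pixel's ray), 0 where there is no reading), "camera_matrix" (3x3 intrinsics, pixels), "world_to_cam" (4x4, takes a point from world to camera coordinates). Camera axes: x right, y up, looking along -z (the intrinsics and any distortion apply to the point x, -y, -z); pixel columns grow to the right and rows downward; lengths in mm; the calibration is good to about 2 mm. A picture is of the moment at which its call begins.
- env.job_done(): hands the job in; it is judged then, once.
Trained networks look in the newest picture that a camera, given by its name, has taken for a name from the list of things; names that differ only in an ending like _2 or _b are one class to them, and where a whole thing is asked for, a point or a joint stands for the part that bears it (a point fixed in the world has none). Each returns a list of dicts, best first, with "score" (0 to 1); they miss things now and then, are a little off and sometimes report something else, mostly with a low value. They report only what shows in the picture. A call takes as long as a camera call. They do not tell look-alikes from the thing itself.
- env.recognise(camera, thing): "location" ([column, row] in pixels, amid what is visible of it).
The state is a dict: "t": time; "joints": joint angles; "qvel": joint speeds; "tau": joint torques, N m; "eef_pos": TCP position; "tcp_rot": TCP orientation; "ft_force": force on the tool from outside, world axes, zero at the start; "moment": the same for the moment, N m; "opening": opening from 0.0 (shut) to 1.0 (fully open); "grip_force": force on a finger pad.
Only numpy, scipy, OpenCV 4.12 (cv2) and the standard library are available. Lean on these libraries where they do the work, as an engineer would, in place of code of your own. Each camera call takes 0.05 s, during which the arm holds its last target. There are 200 camera calls.

## Working session

There is one attempt and no reset: what is moved stays moved. The work goes in short steps, Python scripts to look and compute and a tool call to move; the robot and the scene stay as the last step left them, time stands still between calls to the robot, and variables do not carry over. Pictures are saved under pics/ and viewed, at most 13 in all, crops included, and the job is handed in when it is done.

Besides the shell and the picture viewer there is one more tool, called as name(argument=value, ...), one argument or row to a line, values as JSON. jog_arm: Moves the arm, as the interface text tells. Its arguments: {"type":"object","properties":{"motion":{"type":"array"}},"required":["motion"]}

```bash
mkdir -p pics
cat > h.py <<'E'
from cell import env
import numpy as np, cv2
def world(c,u,v,d):
    K=c["camera_matrix"]; p=np.array([(u-K[0,2])/K[0,0]*d, -(v-K[1,2])/K[1,1]*d, -d,1])
    return (np.linalg.inv(c["world_to_cam"])@p)[:3]
def cloud(c):
    v,u=np.mgrid[:384,:512]; d=c["z_map"].astype(float); K=c["camera_matrix"]
    P=np.stack([(u-K[0,2])/K[0,0]*d,-(v-K[1,2])/K[1,1]*d,-d,np.ones_like(d)],-1)
    W=(P@np.linalg.inv(c["world_to_cam"]).T)[...,:3]; W[d==0]=np.nan; return W
def proj(c,p):
    q=c["world_to_cam"]@np.append(p,1); K=c["camera_matrix"]
    return np.array([K[0,0]*q[0]/-q[2]+K[0,2], K[1,1]*-q[1]/-q[2]+K[1,2]])
def save(n,im,s=1): cv2.imwrite("pics/"+n+".png",cv2.resize(im[...,::-1],None,fx=s,fy=s,interpolation=cv2.INTER_CUBIC))
E
python3 - <<'E'
from h import *
ims=[]
for n in("scene","top"):
    c=env.read_camera(n); W=cloud(c); ims.append(c["color"])
    np.savez("c_"+n,**c)
    for t in("screwdriver","rack","unit","adjuster_head","needle","file","awl"):
        for r in env.recognise(n,t)[:3]:
            u,v=map(int,np.round(r["location"])); print(n,t,round(r["score"],2),u,v,np.round(W[v,u]))
    save(n,c["color"],1.5)
E
```

```text
scene screwdriver 0.77 359 199 [584. 218. 105.]
scene screwdriver 0.66 344 156 [124. 362.   0.]
scene screwdriver 0.58 392 190 [572. 317. 115.]
scene rack 0.89 319 206 [488. 142.  32.]
scene unit 0.58 196 226 [ 528. -222.   38.]
scene adjuster_head 0.68 199 224 [ 524. -213.   41.]
scene needle 0.24 318 205 [467. 146.  22.]
scene file 0.65 325 177 [504. 146. 138.]
scene awl 0.65 294 184 [511.  55. 130.]
top screwdriver 0.65 166 212 [484. 221. 140.]
top screwdriver 0.64 159 233 [417. 247. 127.]
top rack 0.69 195 210 [491. 133.  98.]
top unit 0.78 290 204 [ 506. -192.   52.]
top adjuster_head 0.88 293 206 [ 498. -202.   58.]
top adjuster_head 0.56 190 139 [741. 153.  77.]
top file 0.52 190 211 [485. 139. 156.]
top file 0.29 128 153 [669. 324. 204.]
top awl 0.69 320 258 [ 313. -297.   10.]
```

View pics/scene.png

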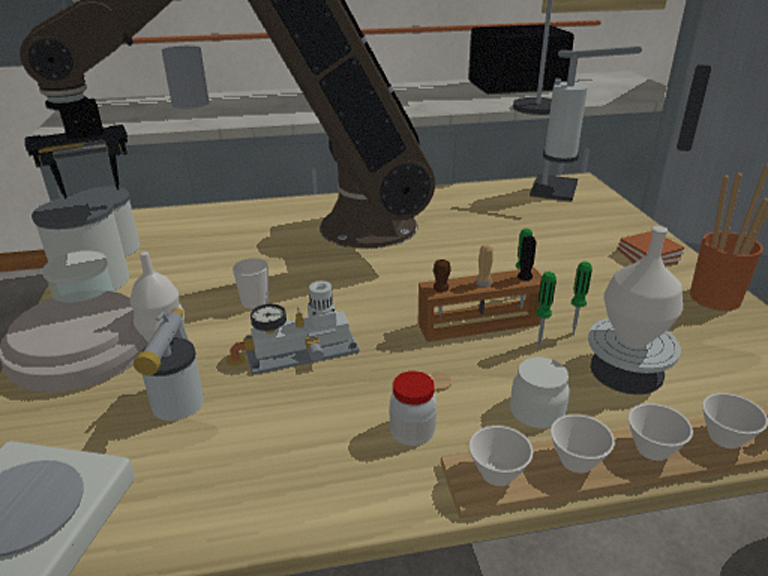

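View pics/top.png

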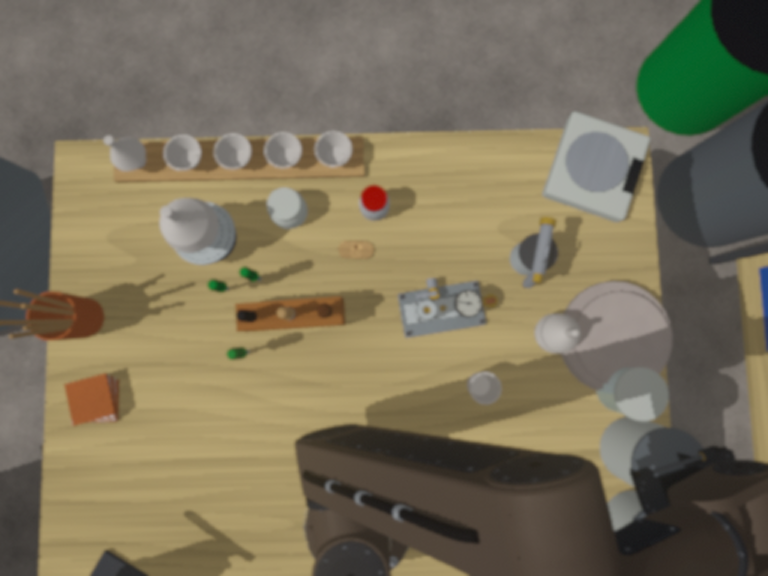

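Run:
```python
from h import *
s=env.state(); print({k:np.round(v,3) for k,v in s.items()})
for n in("top","scene"):
    c=dict(np.load(f"c_{n}.npz")); W=cloud(c); col=c["color"].astype(int)
    print(n,"cam",np.linalg.inv(c["world_to_cam"])[:3,3].round())
    x,y,z=W[...,0],W[...,1],W[...,2]
    m=(abs(x-490)<60)&(abs(y-140)<140)&(z>85)&(z<105)
    b=np.argwhere(m)
    P=W[m][:,:2].astype(np.float32); print("board",cv2.minAreaRect(P),m.sum())
    m=(abs(x-484)<60)&(abs(y-221)<50)&(z>108)&(col.sum(-1)<110)
    print("black",m.sum(),W[m].mean(0).round(1),W[m].min(0).round(),W[m].max(0).round())
    m=(abs(x-500)<90)&(abs(y+190)<130)
    for lo,hi in((110,140),(80,105),(40,60)):
        k=m&(z>lo)&(z<hi); print(lo,hi,k.sum(), W[k].mean(0).round(1),W[k].min(0).round(),W[k].max(0).round())
```

```text
{'t': np.float64(0.8), 'joints': array([-1.4  ,  0.491,  1.559,  0.   ,  1.092, -0.106]), 'qvel': array([ 0.002, -0.001,  0.002,  0.001,  0.   ,  0.   ]), 'tau': array([ 1.0000e-03, -6.1241e+01, -2.5843e+01,  6.9000e-02,  4.5000e-02,
       -0.0000e+00]), 'eef_pos': array([ 170.822, -601.221,  292.286]), 'tcp_rot': array([3.141, 0.   , 0.277]), 'ft_force': array([ 0.154, -0.286,  0.069]), 'moment': array([-0.015, -0.024,  0.017]), 'grip_force': np.float64(0.0), 'opening': np.float64(1.002)}
top cam [ 439.  -74. 1290.]
board ((495.97528076171875, 145.552978515625), (64.36429595947266, 240.3181915283203), 2.573357582092285) 1087
black 35 [489.8 220.  156.9] [481. 217. 123.] [498. 224. 183.]
110 140 122 [ 496.2 -165.   121.9] [ 476. -186.  110.] [ 516. -146.  130.]
80 105 282 [ 508.7 -252.1   85. ] [ 474. -292.   80.] [ 540. -142.  100.]
40 60 313 [ 509.1 -185.8   49.1] [ 469. -307.   40.] [ 575. -119.   58.]
scene cam [1461. -223.  695.]
board ((494.73834228515625, 143.3662567138672), (71.10610961914062, 241.6445770263672), 3.5033819675445557) 1056
black 216 [498.1 224.4 149.3] [481. 214. 108.] [506. 238. 184.]
110 140 154 [ 500.8 -167.9  120.7] [ 475. -187.  110.] [ 517. -148.  128.]
80 105 438 [ 510.5 -234.6   87.2] [ 477. -294.   80.] [ 544. -146.  105.]
40 60 661 [ 517.8 -211.4   48.7] [ 468. -313.   40.] [ 576. -120.   60.]
```

jog_arm(
  motion=[
    [0, 0, 0, 0, 0, -50, 95],
    [0, 0, -10, 43, -30, -10, 95],
    [0, 0, 0, 48, -33, 0, 95],
    [0, 0, 0, 48, -33, 0, 95],
    [0, 0, 0, 48, -33, 0, 95],
    [0, 0, 0, 48, -33, 0, 95],
    [0, 0, 0, 48, -33, 0, 95],
    [0, 0, 0, 48, -33, 0, 95],
    [0, 0, 0, 48, -33, 0, 95],
    [0, 0, 0, 40, -30, 0, 60],
  ],
)

```text
t: 2.05
eef_pos: [429.2, -159.9, 352.5]
tcp_rot: [3.141, -0.0, 0.452]
ft_force: [0.6, 0.4, -0.1]
opening: 0.938
grip_force: 0.0
```

Run:
```python
from h import *
s=env.state(); print(s["eef_pos"].round(1),s["tcp_rot"].round(3))
c=env.read_camera("wrist"); np.savez("c_w1",**c); W=cloud(c)
Ci=np.linalg.inv(c["world_to_cam"]); print(Ci.round(3)[:3])
save("w1",c["color"],1.5)
for t in("adjuster_head","needle","unit"):
    for r in env.recognise("wrist",t)[:2]:
        u,v=map(int,np.round(r["location"])); print(t,round(r["score"],2),u,v,np.round(W[v,u]))
```

```text
[ 429.2 -159.9  352.5] [ 3.141 -0.     0.452]
[[ 4.37000e-01  8.62000e-01  2.58000e-01  5.01535e+02]
 [-9.00000e-01  4.18000e-01  1.26000e-01 -1.23935e+02]
 [ 1.00000e-03 -2.87000e-01  9.58000e-01  4.45181e+02]]
adjuster_head 0.67 311 132 [ 505. -208.   73.]
unit 0.66 306 133 [ 501. -204.   64.]
```

View pics/w1.png

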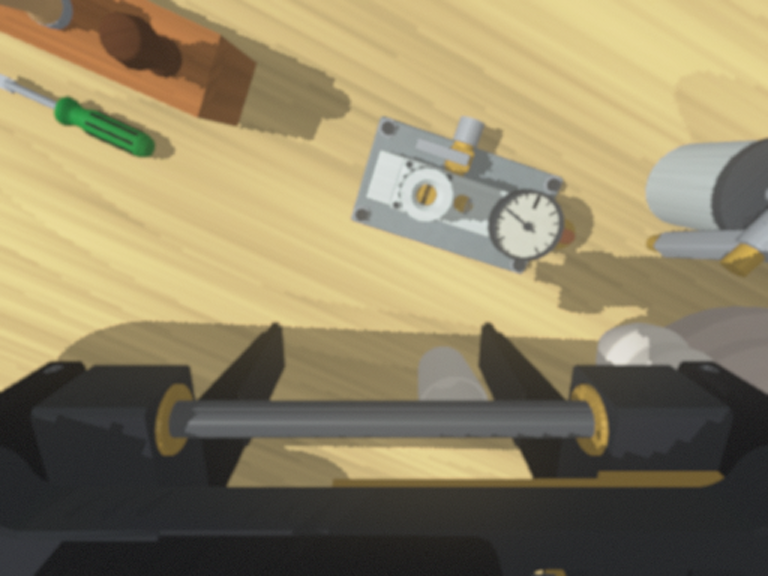

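Run:
```python
from h import *
c=dict(np.load("c_w1.npz")); W=cloud(c); 
x,y,z=W[...,0],W[...,1],W[...,2]
m=(z>121)&(z<129)&(abs(x-497)<40)&(abs(y+167)<40)
P=W[m]; print(m.sum(),P.mean(0).round(1)); print("bonnet",cv2.minEnclosingCircle(P[:,:2].astype(np.float32)))
m=(z>84)&(z<96)&(abs(x-505)<50)&(abs(y+262)<45); print("gauge",m.sum(),cv2.minEnclosingCircle(W[m][:,:2].astype(np.float32)), W[m].mean(0).round(1))
m=(z>-5)&(z<25)&(abs(x-505)<100)&(abs(y+200)<130)
# rectify at z=117: map a 40mm square around the bonnet
def rect(cx,cy,zz,half,N):
    M=np.zeros((N,N,2),np.float32)
    for i in range(N):
        for j in range(N):
            M[i,j]=proj(c,[cx+half-2*half*i/N, cy+half-2*half*j/N, zz])   # up=+x, left=+y
    return cv2.remap(c["color"],M[...,0],M[...,1],cv2.INTER_CUBIC)
cx,cy=P[:,:2].mean(0)
a=rect(cx,cy,117,22,380); b=rect(505,-265,88,40,380)
save("w1c",np.hstack([a,b]))
```

```text
803 [ 494.5 -167.2  124.6]
bonnet ((494.1081237792969, -167.2362518310547), 20.30153465270996)
gauge 1210 ((508.17364501953125, -264.1204528808594), 31.430866241455078) [ 509.  -264.7   86.4]
```

View pics/w1c.png

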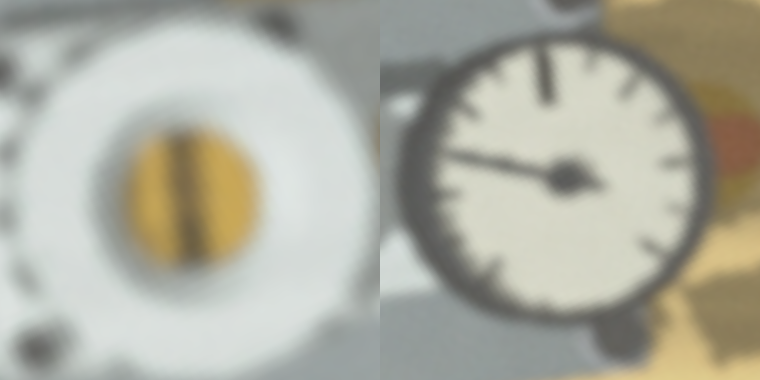

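jog_arm(
  motion=[
    [0, 0, 0, 28, -40, 0, 60],
    [0, 0, 0, 28, -40, 0, 60],
    [0, 0, 0, 28, -40, 0, 60],
    [0, 0, 0, 28, -40, 0, 60],
    [0, 0, 0, 28, -40, 0, 60],
    [0, 0, 0, 28, -40, 0, 60],
    [0, 0, 0, 28, -40, 0, 60],
    [0, 0, 0, 27, -39, 0, 60],
    [0, 0, -10, 0, 0, 0, 60],
    [0, 0, -10, 0, 0, 0, 60],
  ],
)

```text
t: 3.5
eef_pos: [490.6, 221.7, 351.9]
tcp_rot: [3.142, 0.001, 0.805]
ft_force: [-0.0, 0.0, -0.1]
opening: 0.634
grip_force: 0.0
```

jog_arm(
  motion=[
    [0, 0, -10.5, 0, 0, 0, 60],
    [0, 0, -10.5, 0, 0, 0, 60],
    [0, 0, -10.5, 0, 0, 0, 60],
    [0, 0, -10.5, 0, 0, 0, 60],
    [0, 0, -10.5, 0, 0, 0, 60],
    [0, 0, -10.5, 0, 0, 0, 60],
    [0, 0, -10.5, 0, 0, 0, 60],
    [0, 0, -10.5, 0, 0, 0, 60],
    [0, 0, -10.5, 0, 0, 0, 60],
    [0, 0, -10.5, 0, 0, 0, 60],
  ],
)

```text
t: 4.75
eef_pos: [490.7, 221.0, 352.1]
tcp_rot: [-3.141, 0.0, 2.637]
ft_force: [-0.3, -0.6, 0.4]
opening: 0.633
grip_force: 0.0
```

jog_arm(
  motion=[
    [0, 0, -10.5, 0, 0, 0, 60],
    [0, 0, -10.5, 0, 0, 0, 60],
    [0, 0, -10, 0, 0, 0, 60],
    [0, 0, 0, 0, 0, 0, 60],
    [0, 0, 0, 0, 0, 0, 60],
  ],
)

```text
t: 5.38
eef_pos: [490.4, 221.8, 352.2]
tcp_rot: [-3.141, 0.0, -3.114]
ft_force: [0.2, -0.7, 0.2]
opening: 0.632
grip_force: 0.0
```

Run:
```python
from h import *
s=env.state(); print(s["t"],s["eef_pos"].round(1),s["tcp_rot"].round(3),s["joints"].round(2))
c=env.read_camera("wrist"); np.savez("c_w2",**c); W=cloud(c)
save("w2",c["color"],1.5)
for t in("screwdriver","file","rack"):
    for r in env.recognise("wrist",t)[:3]:
        u,v=map(int,np.round(r["location"])); print(t,round(r["score"],2),u,v,np.round(W[v,u]))
x,y,z=W[...,0],W[...,1],W[...,2]
m=(z>88)&(z<102)&(abs(x-496)<60)&(abs(y-145)<150); print(m.sum(),cv2.minAreaRect(W[m][:,:2].astype(np.float32)),np.nanmedian(z[m]))
m=(abs(x-490)<35)&(abs(y-226)<35)&(z>105)&(z<200); Q=W[m]
for lo in range(105,190,10):
    k=Q[(Q[:,2]>=lo)&(Q[:,2]<lo+10)]
    if len(k)>5: print(lo,len(k),k.min(0).round(1),k.max(0).round(1),k.mean(0).round(1))
```

```text
5.375 [490.4 221.8 352.2] [-3.141  0.    -3.114] [ 0.3   0.31  1.69 -0.    1.14 -1.3 ]
screwdriver 0.97 258 182 [481. 226. 182.]
screwdriver 0.65 246 201 [557. 211.  26.]
screwdriver 0.59 206 109 [414. 149.  25.]
file 0.74 192 176 [483. 154. 155.]
rack 0.8 204 161 [478. 156.  95.]
6443 ((492.6119384765625, 143.81753540039062), (64.74256134033203, 241.60321044921875), 2.6188042163848877) 95.06838690170906
105 21 [476.8 219.4 105. ] [483.4 237.1 108.2] [478.9 228.4 106.3]
115 10 [475.7 218.2 122.6] [482.  237.5 124.8] [478.1 227.9 123.9]
125 33 [475.3 217.2 125. ] [484.7 241.1 134.5] [478.3 229.  130.1]
135 46 [475.4 216.2 135. ] [487.1 241.3 144.9] [478.3 228.1 140.2]
145 42 [475.3 216.3 145.5] [486.3 240.8 154.5] [478.3 227.6 150.5]
155 49 [475.2 216.5 155.5] [485.2 240.4 165. ] [478.2 227.7 160.2]
165 103 [475.3 216.7 165. ] [495.2 242.2 175. ] [480.9 228.4 171.7]
175 387 [476.8 217.9 175.2] [499.3 240.7 183.1] [487.1 229.3 179.8]
```

View pics/w2.png

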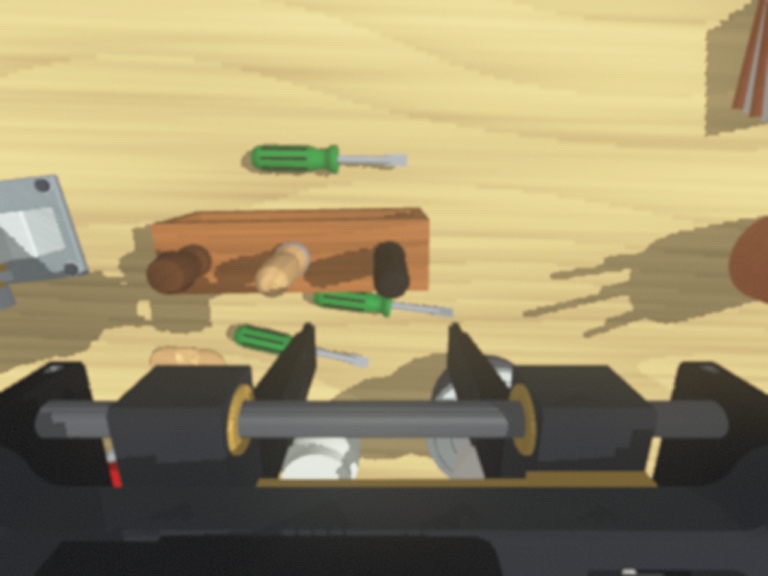

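Run:
```python
from h import *
c=dict(np.load("c_w2.npz")); save("w2c",c["color"][125:215,90:310],3)
```

```text
(no output)
```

View pics/w2c.png

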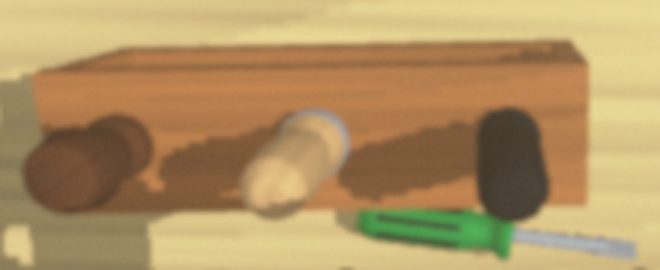

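The candidates are the brown awl bulb (178,270), the wooden file handle (280,268), the green lookalikes lying on the bench (295,158), (352,302) and (265,340), and the black round handle (391,268). The crop shows the black one standing in the end hole of the rack, so it is the one meant.

jog_arm(
  motion=[
    [0, 0, 0, 2, 7, 20, 60],
    [0, 0, 0, 0, 0, 45, 60],
    [0, 0, 0, 0, 0, 40, 60],
    [0, 0, 0, 0, 0, 30, 60],
    [0, 0, 0, 0, 0, 8, 60],
    [0, 0, 0, 0, 0, 0, 60],
    [0, 0, 0, 0, 0, 0, 60],
  ],
)

```text
t: 6.45
eef_pos: [488.2, 229.7, 210.4]
tcp_rot: [3.141, 0.002, -3.109]
ft_force: [-0.1, 0.6, 0.4]
opening: 0.63
grip_force: 0.0
```

jog_arm(
  motion=[
    [0, 0, 0, 0, 0, 0, 15],
    [0, 0, 0, 0, 0, 0, 15],
    [0, 0, 0, 0, 0, 0, 15],
    [0, 0, 0, 0, 0, 0, 15],
    [0, 0, 0, 0, 0, 0, 15],
    [0, 0, 0, 0, 0, 0, 15],
    [0, 0, 0, 0, 0, 0, 15],
    [0, 0, 0, 0, 0, 0, 15],
  ],
)

```text
t: 7.45
eef_pos: [487.8, 229.5, 209.3]
tcp_rot: [-3.142, 0.0, -3.109]
ft_force: [-0.6, -1.6, 2.3]
opening: 0.268
grip_force: 30.0
```

jog_arm(
  motion=[
    [0, 0, 0, 0, 0, -10, 15],
    [0, 0, 0, 0, 0, -20, 15],
    [0, 0, 0, 0, 0, -30, 15],
    [0, 0, 0, 0, 0, -40, 15],
    [0, 0, 0, 0, 0, -40, 15],
    [0, 0, 0, 0, 0, -40, 15],
    [0, 0, 0, 0, 0, -10, 15],
    [0, 0, 0, 0, 0, 0, 15],
    [0, 0, 0, 0, 0, 0, 15],
  ],
)

```text
t: 8.57
eef_pos: [487.5, 229.4, 397.7]
tcp_rot: [-3.141, -0.002, -3.109]
ft_force: [0.6, 0.1, -1.7]
opening: 0.268
grip_force: 30.0
```

Run:
```python
from h import *
s=env.state(); e=s["eef_pos"]; print(s["t"],e.round(1),s["opening"],s["grip_force"],s["ft_force"])
o=[]
for n in("scene","wrist","top"):
    c=env.read_camera(n); np.savez("c_b"+n,**c)
    p=proj(c,[488,229.5,e[2]-184]); print(n,p.round())
    if n!="top":
        u,v=map(int,p); u=min(max(u,50),460);v=min(max(v,50),330); o.append(cv2.resize(c["color"][v-45:v+45,u-45:u+45],(390,390),interpolation=cv2.INTER_CUBIC))
save("blade",np.hstack(o))
```

```text
8.575 [487.5 229.4 397.7] 0.2676858262089117 29.99940276145935 [ 0.61998613  0.1085124  -1.66708379]
scene [354. 147.]
wrist [254. 188.]
top [157. 210.]
```

View pics/blade.png

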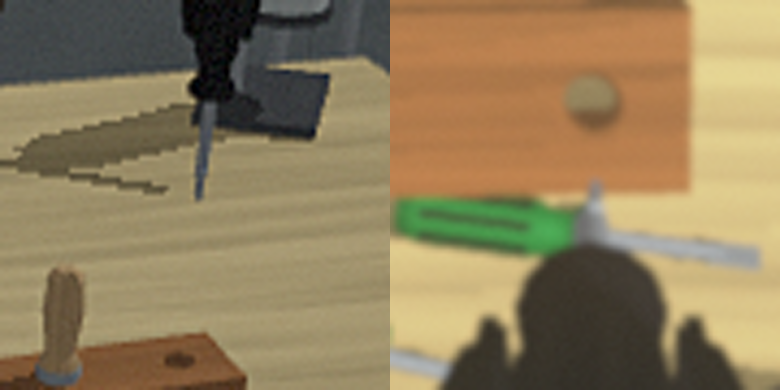

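jog_arm(
  motion=[
    [0, 0, 0, 1, -30, 0, 15],
    [0, 0, 0, 1, -50, 0, 15],
    [0, 0, 0, 1, -50, 0, 15],
    [0, 0, 0, 1, -50, 0, 15],
    [0, 0, 0, 1, -50, 0, 15],
    [0, 0, 0, 1, -50, 0, 15],
    [0, 0, 0, 1, -50, 0, 15],
    [0, 0, 0, 0, -40, 0, 15],
    [0, 0, 0, 0, -27, 0, 15],
    [0, 0, -10, 0, 0, 0, 15],
  ],
)

```text
t: 9.98
eef_pos: [493.6, -169.3, 398.3]
tcp_rot: [3.141, -0.001, -2.934]
ft_force: [0.1, 1.1, -1.4]
opening: 0.269
grip_force: 30.0
```

jog_arm(
  motion=[
    [0, 0, -10, 0, 0, 20, 15],
    [0, 0, -10, 0, 0, 30, 15],
    [0, 0, -5, 0, 0, 20, 15],
    [0, 0, 0, 0, 0, 0, 15],
    [0, 0, 0, 0, 0, 0, 15],
  ],
)

```text
t: 10.6
eef_pos: [493.9, -167.6, 329.8]
tcp_rot: [-3.141, 0.0, -2.5]
ft_force: [-0.1, -1.0, -0.8]
opening: 0.271
grip_force: 30.0
```

Run:
```python
from h import *
s=env.state(); e=s["eef_pos"]; print(s["t"],e.round(2),s["tcp_rot"].round(3),s["joints"].round(2),s["ft_force"].round(2))
y=s["tcp_rot"][2]
def d(x,yy): 
    dx,dy=x-e[0],yy-e[1]; return (dx*np.cos(y)+dy*np.sin(y), dx*np.sin(y)-dy*np.cos(y))
print("to 493.5,-167.7:",np.round(d(493.5,-167.7),1))
o=[]
for n in("scene","wrist"):
    c=env.read_camera(n); np.savez("c_d"+n,**c)
    p=proj(c,[e[0],e[1],e[2]-184]); print(n,p.round(1), proj(c,[494.1,-167.2,125]).round(1))
    u,v=map(int,p); r=35 if n=="scene" else 45; o.append(cv2.resize(c["color"][v-r:v+r,u-r:u+r],(390,390),interpolation=cv2.INTER_CUBIC))
save("over",np.hstack(o))
```

```text
10.6 [ 493.94 -167.61  329.77] [-3.141  0.    -2.5  ] [-0.45  0.3   1.76 -0.    1.08 -2.67] [-0.11 -1.04 -0.79]
to 493.5,-167.7: [0.4 0.2]
scene [212.2 183.9] [212.8 190.5]
wrist [253.5 186.8] [253.8 181.9]
```

View pics/over.png

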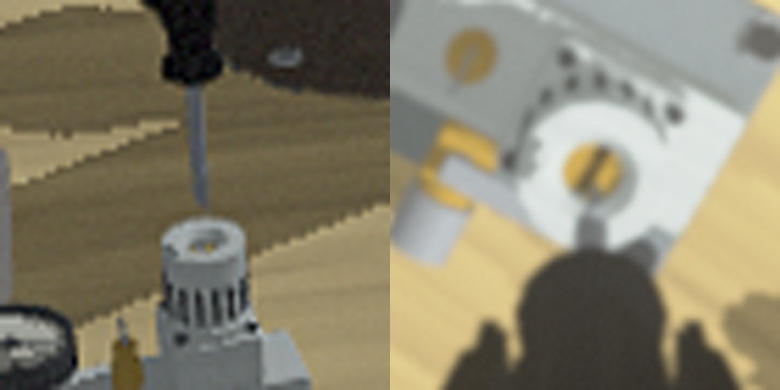

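jog_arm(
  motion=[
    [0, 0, 0, 0, 0, 10, 15],
    [0, 0, 0, 0, 0, 8, 15],
    [0, 0, 0, 0, 0, 4, 15],
    [0, 0, 0, 0, 0, 3, 15],
    [0, 0, 0, 0, 0, 1, 15],
    [0, 0, 0, 0, 0, 0, 15],
  ],
)

```text
t: 11.45
eef_pos: [493.7, -167.5, 303.3]
tcp_rot: [-3.141, -0.0, -2.498]
ft_force: [0.3, 1.2, -1.1]
opening: 0.271
grip_force: 30.0
```

jog_arm(
  motion=[
    [0, 0, 0, 0, 0, 1, 15],
    [0, 0, 0, 0, 0, 0, 15],
  ],
)

```text
t: 11.7
eef_pos: [493.7, -167.5, 302.3]
tcp_rot: [-3.141, 0.0, -2.498]
ft_force: [-0.3, 0.1, -1.3]
opening: 0.268
grip_force: 30.0
```

jog_arm(
  motion=[
    [0, 0, 0, 0, 0, 1, 15],
    [0, 0, 0, 0, 0, 0, 15],
  ],
)

```text
t: 11.95
eef_pos: [493.7, -167.5, 301.2]
tcp_rot: [-3.141, -0.0, -2.498]
ft_force: [-0.4, -0.0, -0.7]
opening: 0.268
grip_force: 30.0
```

jog_arm(
  motion=[
    [0, 0, 0, 0, 0, 0.5, 15],
    [0, 0, 0, 0, 0, 0, 15],
  ],
)

```text
t: 12.2
eef_pos: [493.7, -167.6, 300.9]
tcp_rot: [-3.141, 0.0, -2.498]
ft_force: [0.2, 0.1, 0.9]
opening: 0.271
grip_force: 30.0
```

jog_arm(
  motion=[
    [0, 0, 0, 0, 0, 0.5, 15],
    [0, 0, 0, 0, 0, 0, 15],
  ],
)

```text
t: 12.45
eef_pos: [493.8, -167.5, 300.5]
tcp_rot: [-3.141, 0.0, -2.498]
ft_force: [-0.7, 0.2, 4.7]
opening: 0.267
grip_force: 30.0
```

jog_arm(
  motion=[
    [0, 0, 4, 0, 0, 0.3, 15],
    [0, 0, 4, 0, 0, 0, 15],
    [0, 0, 0, 0, 0, 0, 15],
  ],
)

```text
t: 12.82
eef_pos: [493.6, -167.3, 300.1]
tcp_rot: [3.141, 0.0, -2.639]
ft_force: [-1.8, 2.1, 4.8]
opening: 0.269
grip_force: 30.0
```

jog_arm(
  motion=[
    [0, 0, 4, 0, 0, 0, 15],
    [0, 0, 4, 0, 0, 0, 15],
    [0, 0, 0, 0, 0, 0, 15],
  ],
)

```text
t: 13.2
eef_pos: [493.6, -167.5, 299.6]
tcp_rot: [3.141, -0.001, -2.777]
ft_force: [0.1, 0.2, -0.3]
opening: 0.267
grip_force: 30.0
```

jog_arm(
  motion=[
    [0, 0, 2, 0, 0, 1, 15],
    [0, 0, 0, 0, 0, 0, 15],
  ],
)

```text
t: 13.45
eef_pos: [493.7, -167.5, 298.7]
tcp_rot: [3.141, -0.0, -2.812]
ft_force: [-0.5, -0.1, -1.2]
opening: 0.273
grip_force: 30.0
```

jog_arm(
  motion=[
    [0, 0, 1, 0, 0, 1, 15],
    [0, 0, 0, 0, 0, 0, 15],
  ],
)

```text
t: 13.7
eef_pos: [493.7, -167.5, 297.8]
tcp_rot: [3.142, -0.0, -2.83]
ft_force: [-0.8, -0.5, -2.3]
opening: 0.269
grip_force: 30.0
```

jog_arm(
  motion=[
    [0, 0, 5, 0, 0, 0, 15],
    [0, 0, 6, 0, 0, 0, 15],
    [0, 0, 6, 0, 0, 0, 15],
    [0, 0, 6, 0, 0, 0, 15],
    [0, 0, 6, 0, 0, 0, 15],
    [0, 0, 6, 0, 0, 0, 15],
    [0, 0, 6, 0, 0, 0, 15],
    [0, 0, 6, 0, 0, 0, 15],
    [0, 0, 6, 0, 0, 0, 15],
    [0, 0, 0, 0, 0, 0, 15],
  ],
)

```text
t: 14.95
eef_pos: [493.8, -167.3, 297.9]
tcp_rot: [3.141, 0.0, 2.529]
ft_force: [1.7, 2.1, -1.5]
opening: 0.268
grip_force: 30.0
```

```bash
cat > g.py <<'E'
from h import *
import sys
s=env.state(); print(s["t"],s["eef_pos"].round(1),s["tcp_rot"].round(3),s["moment"].round(3))
GX,GY=508.2,-264.1; o=[]
for n in("scene","wrist"):
    c=env.read_camera(n); N=390; half=36
    g=np.mgrid[:N,:N]; X=GX+half-2*half*g[0]/N; Y=GY+half-2*half*g[1]/N
    P=np.stack([X,Y,np.full_like(X,87.),np.ones_like(X)],-1)@c["world_to_cam"].T; K=c["camera_matrix"]
    u=(K[0,0]*P[...,0]/-P[...,2]+K[0,2]).astype(np.float32); v=(K[1,1]*P[...,1]/P[...,2]+K[1,2]).astype(np.float32)
    a=cv2.remap(c["color"],u,v,cv2.INTER_CUBIC); o.append(a)
    print(n,u[195,195],v[195,195])
save(sys.argv[1],np.hstack(o))
E
python3 g.py g1
```

```text
14.95 [ 493.8 -167.3  297.9] [3.141 0.    2.529] [ 0.681 -0.522  0.067]
scene 178.22975 208.9408
wrist 196.33067 233.43452
```

View pics/g1.png

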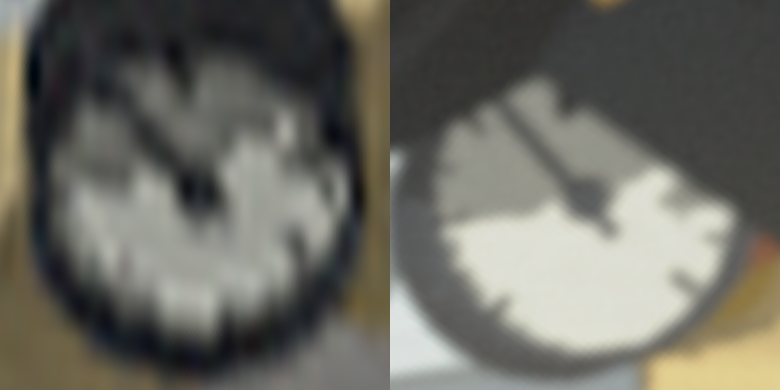

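jog_arm(
  motion=[
    [0, 0, 6, 0, 0, 0, 15],
    [0, 0, 6, 0, 0, 0, 15],
    [0, 0, 6, 0, 0, 0, 15],
    [0, 0, 6, 0, 0, 0, 15],
    [0, 0, 5, 0, 0, 0, 15],
    [0, 0, 0, 0, 0, 0, 15],
    [0, 0, 0, 0, 0, 0, 15],
  ],
)

```text
t: 15.92
eef_pos: [493.9, -167.5, 298.0]
tcp_rot: [3.141, 0.0, 2.025]
ft_force: [2.9, 2.4, -2.1]
opening: 0.269
grip_force: 30.0
```

```bash
python3 g.py g2
```

```text
15.925 [ 493.9 -167.5  298. ] [3.141 0.    2.025] [ 0.781 -0.921  0.041]
scene 178.22975 208.9408
wrist 230.99208 251.95825
```

View pics/g2.png

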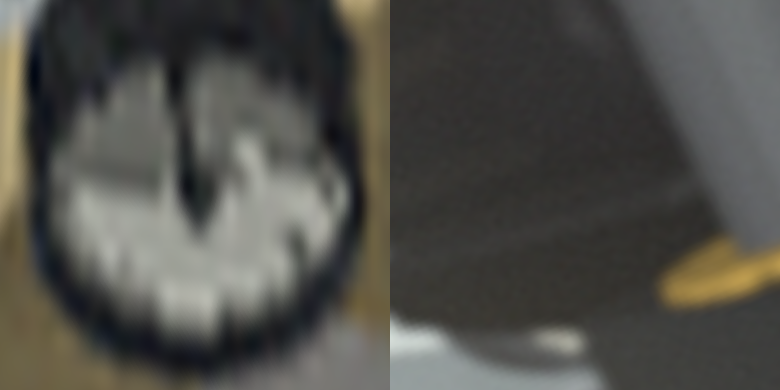

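jog_arm(
  motion=[
    [0, 0, -2, 0, 0, 0, 15],
    [0, 0, 0, 0, 0, -3, 15],
    [0, 0, 0, 0, 0, -8, 15],
    [0, 0, 0, 0, 0, -20, 15],
    [0, 0, 0, 0, 0, -35, 15],
    [0, 0, 0, 0, 0, -36, 15],
    [0, 0, -10, 0, 0, 0, 15],
    [0, 0, -10, 0, 0, 0, 15],
    [0, 0, -10, 0, 0, 0, 15],
    [0, 0, -10, 0, 0, 0, 15],
  ],
)

```text
t: 17.27
eef_pos: [493.2, -167.7, 400.5]
tcp_rot: [-3.141, -0.0, 2.761]
ft_force: [-0.4, -1.2, -1.1]
opening: 0.268
grip_force: 30.0
```

jog_arm(
  motion=[
    [0, 0, -10, 0, 0, 0, 15],
    [0, 0, -10, 0, 0, 0, 15],
    [0, 0, -4, 0, 0, 0, 15],
    [0, 0, 0, 0, 0, 0, 15],
  ],
)

```text
t: 17.77
eef_pos: [493.4, -167.6, 400.4]
tcp_rot: [-3.141, -0.0, -3.11]
ft_force: [-0.6, -0.3, -1.3]
opening: 0.268
grip_force: 30.0
```

```bash
cat > d.py <<'E'
from h import *
s=env.state(); e=s["eef_pos"]; y=s["tcp_rot"][2]; print(s["t"],e.round(1),s["tcp_rot"].round(3))
dx,dy=487.8-e[0],229.5-e[1]; print(np.round([dx*np.cos(y)+dy*np.sin(y), dx*np.sin(y)-dy*np.cos(y), e[2]-209.3],1), np.degrees((y+3.109+np.pi)%(2*np.pi)-np.pi).round(1))
E
python3 d.py
```

```text
17.775 [ 493.4 -167.6  400.4] [-3.141 -0.    -3.11 ]
[ -7.  397.1 191.1] -0.0
```

jog_arm(
  motion=[
    [0, 0, 0, -1, 30, 0, 15],
    [0, 0, 0, -1, 50, 0, 15],
    [0, 0, 0, -1, 50, 0, 15],
    [0, 0, 0, -1, 50, 0, 15],
    [0, 0, 0, -1, 50, 0, 15],
    [0, 0, 0, -1, 50, 0, 15],
    [0, 0, 0, -1, 50, 0, 15],
    [0, 0, 0, 0, 42, 0, 15],
    [0, 0, 0, 0, 25, 0, 15],
    [0, 0, 0, 0, 0, 0, 15],
  ],
)

```text
t: 19.02
eef_pos: [487.5, 230.6, 399.9]
tcp_rot: [-3.141, -0.0, -3.109]
ft_force: [-0.8, -1.0, -0.9]
opening: 0.271
grip_force: 30.0
```

```bash
python3 d.py
python3 - <<'E'
from h import *
# hole position seen by the wrist camera vs. c_b (right after lifting), where the driver came straight out
a=dict(np.load("c_bwrist.npz")); b=env.read_camera("wrist")
for c in(a,b):
    W=cloud(c); print(proj(c,[488.5,229,95]).round(1))
g=lambda c:cv2.cvtColor(c["color"],cv2.COLOR_RGB2GRAY).astype(np.float32)
print(cv2.phaseCorrelate(g(a)[120:200,150:300].copy(),g(b)[120:200,150:300].copy()))
E
```

```text
19.025 [487.5 230.6 399.9] [-3.141 -0.    -3.109]
[ -0.3  -1.1 190.6] 0.0
[253.6 165.3]
[252.8 164.6]
((-0.4029982842019706, -0.5990954168440297), 0.9591227215131124)
```

jog_arm(
  motion=[
    [0, 0, 0, 0, -1, 30, 15],
    [0, 0, 0, 0, 0, 40, 15],
    [0, 0, 0, 0, 0, 25, 15],
    [0, 0, 0, 0, 0, 10, 15],
    [0, 0, 0, 0, 0, 8, 15],
    [0, 0, 0, 0, 0, 8, 15],
    [0, 0, 0, 0, 0, 8, 15],
    [0, 0, 0, 0, 0, 0, 15],
  ],
)

```text
t: 20.08
eef_pos: [487.7, 228.5, 270.5]
tcp_rot: [-3.141, -0.001, -3.109]
ft_force: [-0.9, -0.5, -1.3]
opening: 0.271
grip_force: 30.0
```

Tip is in the hole (z ≈ 86) with no contact; continuing.

jog_arm(
  motion=[
    [0, 0, 0, 0, 1, 10, 15],
    [0, 0, 0, 0, 0, 15, 15],
    [0, 0, 0, 0, 0, 15, 15],
    [0, 0, 0, 0, 0, 12, 15],
    [0, 0, 0, 0, 0, 5, 15],
    [0, 0, 0, 0, 0, 2, 15],
    [0, 0, 0, 0, 0, 1, 15],
    [0, 0, 0, 0, 0, 0, 15],
  ],
)

```text
t: 21.08
eef_pos: [487.9, 229.5, 211.1]
tcp_rot: [3.142, 0.001, -3.109]
ft_force: [-0.9, -0.4, -1.5]
opening: 0.268
grip_force: 30.0
```

jog_arm(
  motion=[
    [0, 0, 0, 0, 0, 0.5, 15],
    [0, 0, 0, 0, 0, 0, 15],
  ],
)

```text
t: 21.32
eef_pos: [487.8, 229.5, 210.5]
tcp_rot: [-3.142, 0.0, -3.109]
ft_force: [-0.5, -0.1, -1.2]
opening: 0.269
grip_force: 30.0
```

jog_arm(
  motion=[
    [0, 0, 0, 0, 0, 0.8, 15],
    [0, 0, 0, 0, 0, 0, 15],
    [0, 0, 0, 0, 0, 0, 30],
    [0, 0, 0, 0, 0, 0, 45],
    [0, 0, 0, 0, 0, 0, 60],
    [0, 0, 0, 0, 0, 0, 60],
    [0, 0, 0, 0, 0, 0, 60],
    [0, 0, 0, 0, 0, 0, 60],
  ],
)

```text
t: 22.32
eef_pos: [487.8, 229.5, 209.6]
tcp_rot: [-3.142, 0.0, -3.109]
ft_force: [0.2, 0.7, 0.2]
opening: 0.625
grip_force: 0.0
```

jog_arm(
  motion=[
    [0, 0, 0, 0, 0, -10, 60],
    [0, 0, 0, 0, 0, -30, 60],
    [0, 0, 0, 0, 0, -50, 60],
    [0, 0, 0, 0, 0, -50, 60],
    [0, 0, 0, 0, 0, -5, 60],
    [0, 0, 0, 0, 0, 0, 60],
    [0, 0, 0, 0, 0, 0, 60],
  ],
)

```text
t: 23.2
eef_pos: [487.5, 229.4, 353.4]
tcp_rot: [-3.141, -0.002, -3.109]
ft_force: [0.5, 0.9, -0.7]
opening: 0.633
grip_force: 0.0
```

Run:
```python
from h import *
s=env.state(); print(s["t"],s["eef_pos"].round(1),s["opening"],s["grip_force"])
c=env.read_camera("wrist"); W=cloud(c); x,y,z=W[...,0],W[...,1],W[...,2]
m=(abs(x-490)<35)&(abs(y-226)<35)&(z>105)&(z<200); Q=W[m]
for lo in(125,145,165,175):
    k=Q[(Q[:,2]>=lo)&(Q[:,2]<lo+10)]; print(lo,len(k),k.min(0).round(1),k.max(0).round(1))
# gauge from top and scene, rectified; beside the rack from the scene camera
o=[]
for n in("top","scene"):
    d=env.read_camera(n); K=d["camera_matrix"]; N=260; half=36
    g=np.mgrid[:N,:N]; X=508.2+half-2*half*g[0]/N; Y=-264.1+half-2*half*g[1]/N
    P=np.stack([X,Y,np.full_like(X,87.),np.ones_like(X)],-1)@d["world_to_cam"].T
    u=(K[0,0]*P[...,0]/-P[...,2]+K[0,2]).astype(np.float32); v=(K[1,1]*P[...,1]/P[...,2]+K[1,2]).astype(np.float32)
    o.append(cv2.remap(d["color"],u,v,cv2.INTER_CUBIC))
o.append(cv2.resize(d["color"][150:240,270:360+15],(260,260)))
save("fin",np.hstack(o))
```

```text
23.2 [487.5 229.4 353.4] 0.6333548385851075 0.0
125 37 [475.  217.5 125.1] [485.6 242.9 134.9]
145 46 [475.2 217.2 145.5] [486.4 243.1 154.4]
165 96 [475.5 217.8 165.2] [497.  243.5 175. ]
175 386 [476.5 218.1 175.2] [499.1 242.1 182.7]
```

View pics/fin.png

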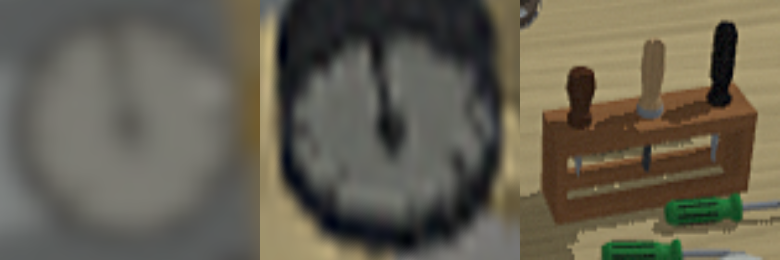

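The driver hangs upright in its hole and has been let go. The needle lies along the bold mark, so I'm handing in the job.

```bash
python3 -c "
from cell import env
print(env.job_done())"
```

```text
the job is handed in; nothing more can be done
None
```

The job is handed in: the adjuster was turned until the needle lay on the bold mark, and the black screwdriver hangs upright and let go in its own hole; the hand-in call returned no verdict.

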